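Enter the two-dial code and draw the board up

TASK

The circuit board in the test fixture is locked down by two code dials. Turn the left dial until its pointer is at its two-dot mark, then the right dial until its pointer is at its three-dot mark; after that take the board by its top edge, slide it straight up to its stop and let go of it (it stays up by itself). Leave the dials on the code, and leave the small cup and the relay that stand on the fixture where they are.

Things in the scene. Friction and masses are not known exactly. Their poses are not given: they have to be found in the camera images.
- fixture: Grey metal case fixed to the table, 220 mm (x) by 300 mm (y), top 65 mm above the table. Origin: centre of its underside; x points away from the robot (yaw up to 0.4 rad), y to the left seen from the robot. In its frame (mm) the dials' upright axes are at (-47, +75) left and (-47, -75) right; the board stands at x = +45. A cup and a relay stand loose on its far corners.
- left_dial (a joint): Left dial's angle, clockwise from above: 0 with the pointer at one dot, 1.571 at two dots (its code), 3.142 at three, 4.712 at four, 6.283 at one again; turns without end both ways. 0.10 N m of friction, stays where left. Black disc, radius 44 mm, 65 to 73 mm above the table, with an upright grey bar 14 mm thick on it, 107 mm high over the table; push it sideways or pinch it.
- right_dial (a joint): Angle of the right dial, the same in build, friction, marks and sense as the left one. Its code is three dots: 3.142 (or a full turn, 6.283, more or less), the pointer towards the robot.
- left_dial_axis (a point): On the left dial's axis, level with the top of its bar, 107 mm above the table; axes as the fixture's. Four marks of white dots lie on the case 53 mm round it: one dot on the side away from the robot (fixture +x), then clockwise from above two dots (-y, right), three dots (-x, towards the robot), four dots (+y, left).
- right_dial_axis (a point): The same point and the same four marks for the right dial.
- left_dial_pointer (a point): Pointer end of the left dial's bar, on its top face, 40 mm from the axis; x points outward along the pointer. The bar ends 20 mm beyond the axis on the other side; a white line runs along its top from the axis to the pointer end.
- right_dial_pointer (a point): The same for the right dial.
- board (a joint): How far the board is slid up, in m: 0 down, 0.050 at its upper stop. It slides upright with 5 N of friction and 2 N of weight and stays where it is let go. While a dial is over about 0.39 rad off its code a hidden catch stops the board after 2 mm; with the board up the catch keeps the dials near the code.
- board_top (a point): Middle of the green circuit board's upper edge, 120 mm above the table when down; axes as the fixture's. The board is 5 mm thick (x), 138 mm wide (y) and stands 55 mm proud of the case, between black guide uprights at its ends (centred at y = +-74 mm, 16 mm wide, 19 mm in x, tops 120 mm above the table). Its upper 40 mm is bare within 25 mm of the middle.
- cup: Small steel cup, 38 mm across, 45 mm tall, standing on the far left corner of the fixture, about 83 mm in x and 115 mm in y from its middle. Origin: centre of its underside.
- relay: Clear relay block, 30 x 40 x 30 mm, standing on the far right corner of the fixture, about 83 mm in x and -115 mm in y from its middle. Origin: centre of its underside.

How it is judged:
On the way, in this order (a step that is already met when the one before it is completed fails the run):
1. the left dial's pointer is at its two-dot mark ((value of joint left_dial between -4.972 and -4.452 rad or value of joint left_dial between 1.311 and 1.831 rad or value of joint left_dial between 7.594 and 8.114 rad)), for 0.2 s.
2. the right dial's pointer is at its three-dot mark, the left still on its code ((value of joint left_dial between -4.972 and -4.452 rad or value of joint left_dial between 1.311 and 1.831 rad or value of joint left_dial between 7.594 and 8.114 rad) and (value of joint right_dial between -3.402 and -2.882 rad or value of joint right_dial between 2.882 and 3.402 rad or value of joint right_dial between 9.165 and 9.685 rad)), for 0.2 s.
3. the board is slid up to its stop (within 8 mm) (value of joint board above 0.042 m), for 0.2 s.
At the end, for the whole second after the job is handed in: The left dial's pointer is within 15 degrees of its two-dot mark, the right dial's within 15 degrees of its three-dot mark, and the board stands at rest within 8 mm of its upper stop (50 mm up) (all of step 2 and value of joint board above 0.042 m and velocity of joint board between -0.005 and 0.005 m/s and velocity of joint left_dial between -0.05 and 0.05 rad/s and velocity of joint right_dial between -0.05 and 0.05 rad/s); the robot touches nothing.
It fails at once if the cup is shifted by more than 20 mm (distance of cup from where it was at the start of the episode above 0.02 m).
It fails at once if the relay is shifted by more than 20 mm (distance of relay from where it was at the start of the episode above 0.02 m).
It also fails if it takes over 56 s, if anything falls off the work surface, if the arm or the gripper's body presses on something with over 40 N, if the wrist force passes 120 N, or if a joint passes its speed limit or range.

ROBOT

A 6-joint arm with a two-finger parallel gripper is mounted at the origin on the work surface. World frame = base frame: x ahead of the robot, y to its left, z up, the work surface at z = 0. Lengths are in m, angles in rad, forces in N, time in s.
With the tool pointing down it reaches from about 0.325 to 0.775 m from the base axis. Payload 9.3 kg.
Tool frame: the origin (TCP) lies midway between the tips of the shut fingers; the grasp point (between the pads) lies behind it (env.hold_point_z is the z of the grasp point in the tool frame, in m); z points along the fingers, y is the direction in which the jaws open and shut (so a half turn about z gives the same grasp; the last joint's range is limited). The gripper opens to 85 mm and grips with 20 to 120 N. Pads are 22 mm wide; open, the fingers measure 114 mm over their backs; the gripper's body (76 mm by 85 mm) begins 54 mm behind the grasp point. The pads swing forward as they close: fully open they stand 13 mm farther back than shut.
Start: joints at [-1.436, 0.259, 0.021, 1.334, 0, 1.418], TCP at [0.156, -0.527, 0.231] pointing down, gripper open.
Joint ranges: [-3.04, 3.04], [-0.91, 1.82], [-1.04, 1.36], [-1.92, 1.95], [-1.52, 1.45], [-3.14, 3.14]. Speed limits (rad/s): [2.22, 2.22, 2.79, 3.14, 3.14, 3.14].

INTERFACE

Orientations are given as a unit quaternion [w, x, y, z].
In Python, from station import env gives the robot as it stands.
- The arm moves only by the tool apply_moves, never from a script. Its argument "plan" is text: rows parted by semicolons, each of 7 numbers parted by spaces: the turn, a rotation vector about the tool's x, y, z in rad, then the shift along the tool's x, y, z in m, then the gripper's target within -1 to 1 (shut at 1, half-way at 0, fully open at -1). In form: rx ry rz tx ty tz jaw; .... A call has 1 to 10 rows; each row shifts and turns the pose as measured when the row begins, along the tool's axes as they then stand; what a row does not reach is not made up. A row lasts 1/10 s, in which the tool goes at most 50 mm and 8.59 degrees, less where a joint would pass 70% of its speed; a pose out of reach is approached as far as the arm can. A call with a gripper value outside its range is refused whole. The fingers move at their own pace and stop on an object; "grip_force" is the grip in N (left out, the last holds). Time passes only in rows, so rows that do not move let the fingers close. It gives the time, the measured TCP pose, the force and the opening at its end, in the units of the state.
- env.state(): the state, without advancing time (a new reading comes with each control period).
- env.read_camera(name): name is "side" or "top"; returns a dict with "color" (384x512x3 uint8, red, green, blue), "depth" (384x512 float32, m along the optical axis (not along the pixel's ray), 0 where there is no reading), "fx", "fy", "cx", "cy" (pixels), "eye" and "orientation" of the camera in the world. Camera axes: x right, y down, z forward; pixel columns grow to the right and rows downward; lengths in m; the calibration is good to about 2 mm. A picture is of the moment at which its call begins.
- env.close_job(): hands the job in, once; it reports no verdict.
Trained networks look in a picture, given as the dict that the camera call returned (one of the last four; its "shot" number tells which), for a name from the list of things; names that differ only in an ending like _2 or _b are one class to them, and where a whole thing is asked for, a point or a joint stands for the part that bears it (a point fixed in the world has none). Each returns a list of dicts, best first, with "score" (0 to 1); they miss things now and then, are a little off and sometimes report something else, mostly with a low value. They report only what shows in the picture. A call takes as long as a camera call.
- env.masks_of(picture, target): "region" (384x512 bool, what is visible of it) and "xy" ([column, row] in pixels, amid what is visible of it).
- env.pinpoint(picture, target): "xy" ([column, row] in pixels: a listed point, or the origin of a listed thing).
The state is a dict: "time_s": time; "joints": joint angles; "joint_vel": joint speeds; "tau": joint torques, N m; "position": TCP position; "tcp_rot": TCP orientation; "contact_force": force on the tool from outside, world axes, zero at the start; "ft_torque": the same for the moment, N m; "width": finger opening in m.
Only numpy, scipy, OpenCV 4.12 (cv2) and the standard library are available. Lean on these libraries where they do the work, as an engineer would, in place of code of your own. Each camera call takes 0.05 s, during which the arm holds its last target.

## Working session

There is one attempt and no reset: what is moved stays moved. The work goes in short steps, Python scripts to look and compute and a tool call to move; the robot and the scene stay as the last step left them, time stands still between calls to the robot, and variables do not carry over. Pictures are saved under pics/ and viewed, and the job is handed in when it is done.

Besides the shell and the picture viewer there is one more tool, called as name(argument=value, ...) on one line, values as JSON. apply_moves: Moves the arm, as the interface text tells. Its arguments: {"type":"object","properties":{"plan":{"type":"string"},"grip_force":{"type":"number"}},"required":["plan"]}

```bash
ls; mkdir -p pics; cat > h.py <<'E'
import numpy as np, cv2
from scipy.spatial.transform import Rotation as R
from station import env
def rot(q): return R.from_quat([q[1],q[2],q[3],q[0]])
def ray(p,xy):
    d=np.array([(xy[0]-p["cx"])/p["fx"],(xy[1]-p["cy"])/p["fy"],1.0])
    return rot(p["orientation"]).apply(d)
def atz(p,xy,z):
    d=ray(p,xy); e=np.array(p["eye"]); return e+d*(z-e[2])/d[2]
def dep(p,xy):
    return np.array(p["eye"])+ray(p,xy)*p["depth"][int(round(xy[1])),int(round(xy[0]))]
def save(p,n,s=1.5):
    cv2.imwrite("pics/"+n+".png",cv2.resize(p["color"][:,:,::-1],None,fx=s,fy=s))
E
python3 - <<'E'
from h import *
s=env.state()
print(s, env.hold_point_z)
Z=dict(left_dial_axis=.107,right_dial_axis=.107,left_dial_pointer=.107,right_dial_pointer=.107,board_top=.12,cup=.065,relay=.065,fixture=0)
for c in ("top","side"):
    p=env.read_camera(c); save(p,c+"0"); print(c,p["eye"],p["orientation"],p["fx"])
    for t,z in Z.items():
        for r in env.pinpoint(p,t)[:2]:
            print(t,np.round(r["xy"],1),round(r["score"],2),np.round(atz(p,r["xy"],z),4))
E
```

```text
pics
{'time_s': 0.0, 'joints': array([-1.43561543e+00,  2.59191563e-01,  2.07567225e-02,  1.33369832e+00,
        1.38686554e-05,  1.41816017e+00]), 'joint_vel': array([-0.00057643, -0.00064802, -0.00055577,  0.00018567, -0.00065308,
       -0.00015223]), 'tau': array([-6.42903269e-04, -5.55640841e+01,  3.44525993e+01,  1.37072807e-02,
       -3.77020433e-04,  3.28480965e-06]), 'position': array([ 0.15606488, -0.52709983,  0.23066453]), 'tcp_rot': array([-6.68328897e-04,  9.89662806e-01,  1.43412284e-01,  1.27676664e-05]), 'contact_force': array([0.36672025, 0.001823  , 0.10854693]), 'ft_torque': array([ 0.01482541, -0.01468549, -0.01999895]), 'width': 0.08550124308584678} -0.0187
top [0.53520933 0.03227996 0.88389313] [ 0.03777902 -0.69830248  0.71379294 -0.03802665] 395.1702219339266
left_dial_axis [203.6 239.2] 0.84 [0.5196 0.1395 0.107 ]
right_dial_axis [270.7 212. ] 0.66 [0.5697 0.0074 0.107 ]
right_dial_axis [262.6 147.8] 0.53 [0.6982 0.0203 0.107 ]
left_dial_pointer [184.5 231.6] 0.75 [0.5351 0.1767 0.107 ]
right_dial_pointer [288.6 217.1] 0.74 [ 0.5589 -0.0275  0.107 ]
cup [161.7 187.7] 0.82 [0.6271 0.2319 0.065 ]
relay [260.2 148.2] 0.93 [0.7063 0.0247 0.065 ]
fixture [230.9 202.9] 0.89 [0.5967 0.0926 0.    ]
side [ 0.33699359 -0.58461342  0.54938419] [-0.4657997   0.8589401  -0.18382619  0.10705365] 398.3088141750843
left_dial_axis [188.  177.5] 0.83 [0.5101 0.1466 0.107 ]
right_dial_axis [240.3 201.9] 0.8 [0.578  0.0157 0.107 ]
left_dial_pointer [193.1 168.8] 0.94 [0.5312 0.1788 0.107 ]
right_dial_pointer [240.5 217.4] 0.97 [ 0.559  -0.0316  0.107 ]
board_top [244.5 166.9] 0.84 [0.6311 0.1201 0.12  ]
cup [225.3 168.6] 0.69 [0.6222 0.2211 0.065 ]
relay [293.2 206.6] 0.86 [0.697  0.0116 0.065 ]
fixture [231.8 217.5] 0.73 [0.5941 0.1098 0.    ]
```

View pics/top0.png

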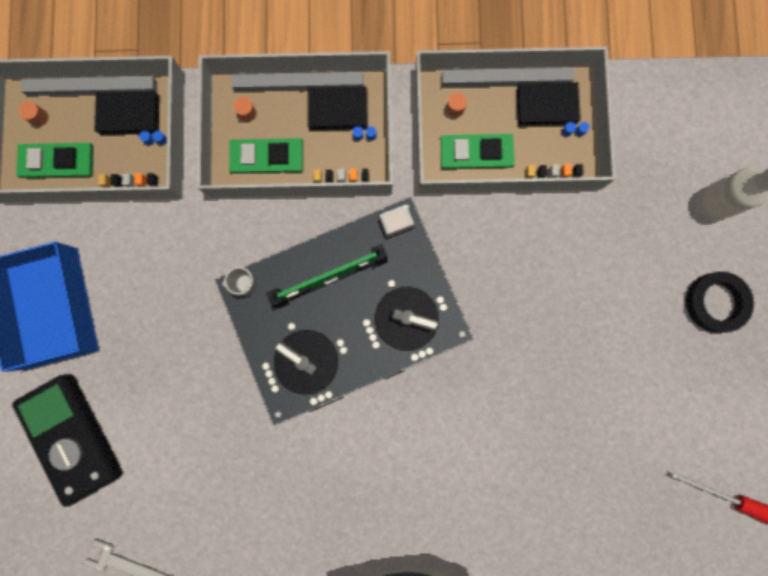

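View pics/side0.png

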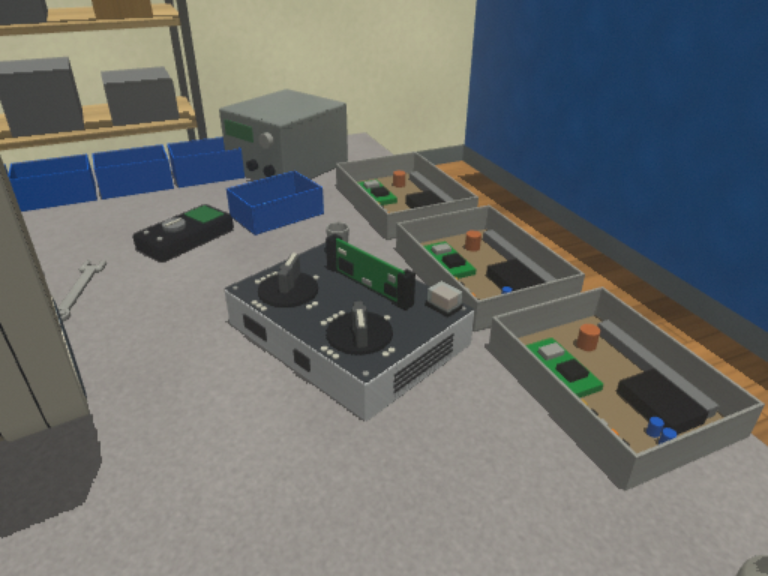

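Both pictures show the fixture with about 0.39 rad of yaw. The left pointer lies between the one- and four-dot marks, at (278,347) from its axis at (305,365). The right pointer lies between the two- and three-dot marks, at (436,327). I'll refine the fixture pose next.

```bash
cat >> h.py <<'E'
def cloud(p):
    v,u=np.mgrid[0:384,0:512]; d=p["depth"]
    X=np.stack([(u-p["cx"])/p["fx"]*d,(v-p["cy"])/p["fy"]*d,d],-1).reshape(-1,3)
    return (rot(p["orientation"]).apply(X)+np.array(p["eye"])).reshape(384,512,3)
E
python3 - <<'E'
from h import *
for c in ("top","side"):
    p=env.read_camera(c); W=cloud(p)
    col=p["color"].astype(int)
    fm=env.masks_of(p,"fixture")
    # case top from depth
    roi=(np.abs(W[...,0]-.595)<.24)&(np.abs(W[...,1]-.095)<.25)&(p["depth"]>0)
    top=roi&(W[...,2]>.055)&(W[...,2]<.076)
    n,l,st,ce=cv2.connectedComponentsWithStats(top.astype(np.uint8))
    k=1+np.argmax(st[1:,4]); P=W[l==k]; print(c,"z",np.median(P[:,2]),len(P))
    r=cv2.minAreaRect((P[:,:2]*1000).astype(np.float32)); print("case",r)
    g=roi&(W[...,2]>.08)&(col[...,1]>col[...,0]*1.4)&(col[...,1]>col[...,2]*1.3)
    G=W[g]; print("board n",len(G),"zmax",np.percentile(G[:,2],98))
    T=G[G[:,2]>.108]
    if len(T)>10:
        m=T.mean(0); u,s,v=np.linalg.svd(T[:,:2]-m[:2]); print("board top mean",m,"dir",v[0],np.arctan2(-v[0,0]/v[0,1],1), s/np.sqrt(len(T)), ((T[:,:2]-m[:2])@v[0]).min(),((T[:,:2]-m[:2])@v[0]).max())
    for n,a in (("L",(.517,.142)),("R",(.572,.01))):
        b=roi&(W[...,2]>.092)&(np.hypot(W[...,0]-a[0],W[...,1]-a[1])<.055)
        B=W[b]; 
        if len(B)<10: print("few");continue
        r=cv2.minAreaRect((B[:,:2]*1000).astype(np.float32)); print(n,len(B),r,np.percentile(B[:,2],95))
        blk=roi&(np.abs(W[...,2]-.072)<.008)&(np.hypot(W[...,0]-a[0],W[...,1]-a[1])<.06)&(col.sum(-1)<100)
        K=W[blk]; 
        if len(K)>10: print("  disc", cv2.minEnclosingCircle((K[:,:2]*1000).astype(np.float32)),len(K))
    print(np.median(col[top],0))
    for t in ("left_dial_axis","right_dial_axis","left_dial_pointer","right_dial_pointer","board_top"):
        for r in env.pinpoint(p,t)[:1]: print(t,np.round(atz(p,r["xy"],.12 if t=="board_top" else .107)*1000),round(r["score"],2))
E
```

```text
top z 0.06499399339025647 13309
case ((586.7325439453125, 92.47303771972656), (220.11244201660156, 300.42547607421875), 22.048168182373047)
board n 320 zmax 0.12091012549252078
board top mean [0.6282848  0.10885505 0.1177564 ] dir [-0.37099906  0.92863324] 0.38008462663471687 [0.03996724 0.00176791] -0.06861598901244644 0.07030641326514264
L 248 ((521.4307250976562, 151.58482360839844), (59.162174224853516, 19.21684455871582), 49.52533721923828) 0.10854539764091098
R 233 ((568.7162475585938, -4.415239334106445), (59.22141647338867, 18.52052879333496), 77.53854370117188) 0.10849233402410619
  disc ((564.023193359375, 3.792417526245117), 28.901473999023438) 47
[82. 85. 86.]
left_dial_axis [520. 139. 107.] 0.63
right_dial_axis [568.   4. 107.] 0.82
left_dial_pointer [538. 170. 107.] 0.9
right_dial_pointer [564. -29. 107.] 0.87
board_top [626. 109. 120.] 0.81
side z 0.06682680085397669 6883
case ((585.8094482421875, 91.55229187011719), (221.8298797607422, 302.6521911621094), 22.13913917541504)
board n 591 zmax 0.1215840535420748
board top mean [0.6268145  0.10692308 0.11624855] dir [ 0.37412153 -0.92737968] 0.38344933495776207 [0.03793588 0.00166433] -0.06844357168429034 0.07032288709598916
L 190 ((518.72216796875, 150.88583374023438), (61.111061096191406, 20.765567779541016), 58.031002044677734) 0.10945103527072732
R 208 ((565.5236206054688, -7.419853210449219), (56.98805236816406, 19.63237953186035), 67.20195770263672) 0.10934175882647665
[62. 66. 68.]
left_dial_axis [514. 149. 107.] 0.92
right_dial_axis [581.  16. 107.] 0.8
left_dial_pointer [536. 175. 107.] 0.84
right_dial_pointer [563. -32. 107.] 0.68
board_top [626. 117. 120.] 0.87
```

apply_moves(plan="0 0 -0.149 0 0 0 -1;0 0 -0.149 0 0 0 -1;0 0 -0.149 0 0 0 -1;0 0 -0.149 0 0 0 -1;0 0 -0.149 0 0 0 -1;0 0 -0.149 0 0 0 -1;0 0 -0.149 0 0 0 -1;0 0 -0.149 0 0 0 -1;0 0 -0.149 0 0 0 -1;0 0 -0.149 0 0 0 -1", grip_force=50)

```text
time_s: 2.6
position: [0.1561, -0.5274, 0.2313]
tcp_rot: [-0.0, 0.624, 0.781, 0.0]
contact_force: [-0.5, -0.7, 0.2]
width: 0.0852
```

```bash
cat >> h.py <<'E'
def to(x,y,z,xang):
    s=env.state(); Q=rot(s["tcp_rot"]); 
    G=R.from_matrix(np.array([[np.cos(xang),np.sin(xang),0],[np.sin(xang),-np.cos(xang),0],[0,0,-1]]))
    d=Q.inv().apply(np.array([x,y,z])-s["position"]); r=(Q.inv()*G).as_rotvec()
    a=Q.apply([1,0,0])
    print("t",round(s["time_s"],2),"pos",np.round(s["position"],4),"xang",round(np.arctan2(a[1],a[0]),3),"F",np.round(s["contact_force"],1),"w",round(s["width"],4),"q",np.round(s["joints"],2))
    print("shift",np.round(d,4),"rot",np.round(r,3))
E
python3 -c "
from h import *
to(.5148,.1442,.231,.865+np.pi)"
```

```text
t 2.6 pos [ 0.1561 -0.5274  0.2313] xang 1.793 F [-0.5 -0.7  0.2] w 0.0852 q [-1.44  0.26  0.02  1.33 -0.   -0.09]
shift [5.762e-01 4.977e-01 3.000e-04] rot [ 0.    -0.    -2.214]
```

apply_moves(plan="0 0 0 0.036 0.031 0 -1;0 0 0 0.036 0.031 0 -1;0 0 0 0.036 0.031 0 -1;0 0 0 0.036 0.031 0 -1;0 0 0 0.036 0.031 0 -1;0 0 0 0.036 0.031 0 -1;0 0 0 0.036 0.031 0 -1;0 0 0 0.036 0.031 0 -1;0 0 0 0.036 0.031 0 -1;0 0 0 0.036 0.031 0 -1")

```text
time_s: 3.6
position: [0.3813, -0.0969, 0.2305]
tcp_rot: [0.002, 0.626, 0.78, 0.0]
contact_force: [0.7, -0.7, 0.6]
width: 0.0856
```

```bash
python3 -c "
from h import *
to(.5148,.1442,.231,.865+np.pi)"
```

```text
t 3.6 pos [ 0.3813 -0.0969  0.2305] xang 1.789 F [ 0.7 -0.7  0.6] w 0.0856 q [-0.46 -0.01 -0.3   1.28 -0.    0.89]
shift [ 0.2065  0.1825 -0.0005] rot [-2.000e-03  5.000e-03 -2.218e+00]
```

apply_moves(plan="0 0 0 0.035 0.031 0 -1;0 0 0 0.035 0.031 0 -1;0 0 0 0.035 0.031 0 -1;0 0 0 0.035 0.031 0 -1;0 0 0 0.035 0.031 0 -1;0 0 -0.14 0.02 0.017 0 -1;0 0 -0.148 0 0 0 -1;0 0 -0.148 0 0 0 -1;0 0 -0.148 0 0 0 -1;0 0 -0.148 0 0 0 -1")

```text
time_s: 4.6
position: [0.5122, 0.1498, 0.2305]
tcp_rot: [0.004, 0.298, 0.955, -0.0]
contact_force: [-0.0, 0.5, -0.2]
width: 0.0855
```

apply_moves(plan="0 0 -0.148 0 0 0 -1;0 0 -0.148 0 0 0 -1;0 0 -0.148 0 0 0 -1;0 0 -0.148 0 0 0 -1;0 0 -0.148 0 0 0 -1;0 0 -0.148 0 0 0 -1;0 0 -0.148 0 0 0 -1;0 0 -0.148 0 0 0 -1;0 0 -0.148 0 0 0 -1;0 0 0 0 0 0 -1")

```text
time_s: 5.6
position: [0.5121, 0.1501, 0.2304]
tcp_rot: [0.003, -0.365, 0.931, -0.003]
contact_force: [0.6, 0.3, 0.0]
width: 0.0854
```

```bash
python3 -c "
from h import *
to(.5148,.1442,.083,.865+np.pi)"
```

```text
t 5.6 pos [0.5121 0.1501 0.2304] xang -2.394 F [0.6 0.3 0. ] w 0.0854 q [ 0.13  0.23 -0.02  1.31 -0.   -0.62]
shift [ 0.0026 -0.0051  0.1474] rot [-0.007  0.003 -0.118]
```

apply_moves(plan="-0.007 0.003 -0.118 0.0026 -0.005 0.03 -1;0 0 0 0 0 0.04 -1;0 0 0 0 0 0 -1")

```text
time_s: 5.9
position: [0.5146, 0.1446, 0.16]
tcp_rot: [0.002, -0.416, 0.91, -0.0]
contact_force: [-0.5, -0.7, -0.2]
width: 0.0852
```

```bash
python3 -c "
from h import *
to(.5148,.1442,.083,.865+np.pi)"
```

```text
t 5.9 pos [0.5146 0.1446 0.16  ] xang -2.284 F [-0.5 -0.7 -0.2] w 0.0852 q [ 0.12  0.26 -0.16  1.15  0.   -0.74]
shift [ 0.0004 -0.0002  0.077 ] rot [-0.002  0.003 -0.008]
```

apply_moves(plan="0 0 -0.008 0 0 0.038 -1;0 0 0 0 0 0.038 -1;0 0 0 0 0 0 -1;0 0 0 0 0 0 1;0 0 0 0 0 0 1;0 0 0 0 0 0 1;0 0 0 0 0 0 1;0 0 0 0 0 0 1;0 0 0 0 0 0 1;0 0 0 0 0 0 1")

```text
time_s: 6.9
position: [0.5184, 0.1477, 0.0954]
tcp_rot: [0.007, -0.413, 0.911, 0.0]
contact_force: [2.5, -0.5, -9.3]
width: 0.0175
```

```bash
python3 -c "
from h import *
to(.5148,.1442,.083,1.957)
p=env.read_camera('top');save(p,'g1'); p=env.read_camera('side');save(p,'g1s')"
```

```text
t 6.9 pos [0.5184 0.1477 0.0954] xang -2.289 F [ 2.5 -0.5 -9.3] w 0.0175 q [ 0.12  0.31 -0.27  0.98  0.01 -0.73]
shift [0.0052 0.0005 0.0123] rot [0.01  0.014 2.037]
```

View pics/g1s.png

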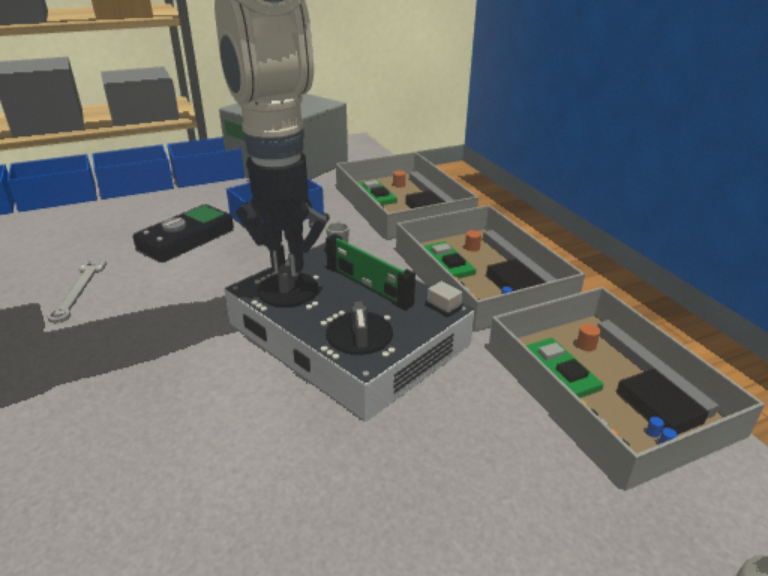

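apply_moves(plan="0 0 0 0 0 0 1;0 0 0 0 0 0 1")

```text
time_s: 7.2
position: [0.5185, 0.1477, 0.0954]
tcp_rot: [0.007, -0.413, 0.911, 0.001]
contact_force: [0.6, -0.0, -7.5]
width: 0.0173
```

```bash
python3 -c "
from h import *
to(.5148,.1442,.083,1.957)"
```

```text
t 7.2 pos [0.5185 0.1477 0.0954] xang -2.29 F [ 0.6 -0.  -7.5] w 0.0173 q [ 0.12  0.31 -0.27  0.98  0.01 -0.73]
shift [0.0053 0.0005 0.0123] rot [0.011 0.013 2.037]
```

View pics/g1.png

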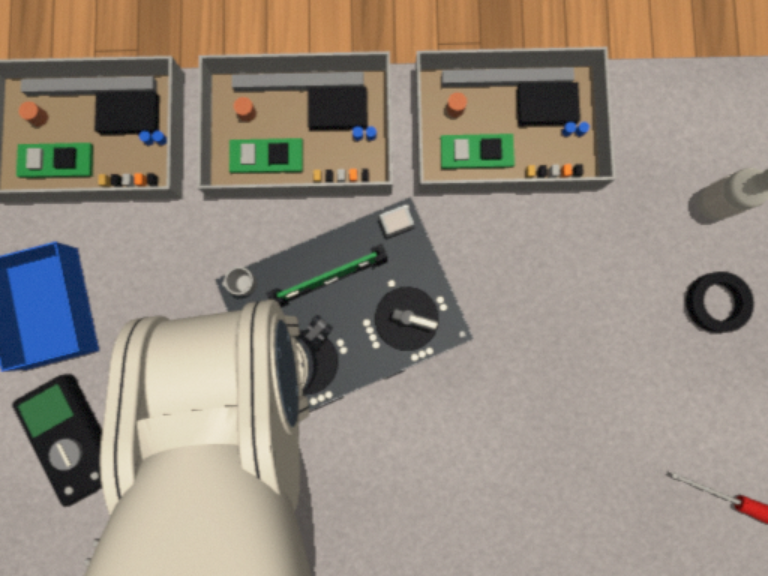

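apply_moves(plan="0 0 0 0 0 0 -0.2;0 0 0 0 0 0 -0.2;0 0 0 0 0 0 -0.2;0 0 0 0 0 0 -0.2")

```text
time_s: 7.6
position: [0.5193, 0.1477, 0.0971]
tcp_rot: [0.008, -0.413, 0.911, 0.0]
contact_force: [-0.5, 0.1, 0.5]
width: 0.0512
```

```bash
python3 -c "
from h import *
to(.5148,.1442,.083,.865+np.pi)"
```

```text
t 7.6 pos [0.5193 0.1477 0.0971] xang -2.29 F [-0.5  0.1  0.5] w 0.0512 q [ 0.12  0.31 -0.27  0.98  0.01 -0.73]
shift [0.0058 0.0012 0.014 ] rot [-0.007  0.015 -0.013]
```

Free again. I'll correct the position in free space and see whether it holds before gripping.

apply_moves(plan="-0.007 0.015 -0.013 0.0058 0.001 0.014 -0.2;0 0 0 0 0 0 -0.2")

```text
time_s: 7.8
position: [0.5147, 0.1438, 0.0823]
tcp_rot: [-0.0, -0.42, 0.908, 0.0]
contact_force: [-0.6, 0.5, 0.3]
width: 0.0514
```

```bash
python3 -c "
from h import *
to(.5148,.1442,.083,.865+np.pi)"
```

```text
t 7.8 pos [0.5147 0.1438 0.0823] xang -2.276 F [-0.6  0.5  0.3] w 0.0514 q [ 0.12  0.32 -0.29  0.96 -0.   -0.75]
shift [-0.0004  0.0002 -0.0007] rot [ 0.    -0.     0.001]
```

apply_moves(plan="0 0 0 0 0 -0.005 0.2;0 0 0 0 0 0 0.4;0 0 0 0 0 0 0.6")

```text
time_s: 8.1
position: [0.5146, 0.1434, 0.0873]
tcp_rot: [-0.001, -0.42, 0.908, -0.0]
contact_force: [-0.1, -0.9, -2.8]
width: 0.0181
```

apply_moves(plan="0 0 0 0 0 0 1;0 0 0 0 0 0 1", grip_force=40)

```text
time_s: 8.3
position: [0.5146, 0.1434, 0.0872]
tcp_rot: [-0.001, -0.42, 0.908, -0.0]
contact_force: [0.7, -0.8, -1.4]
width: 0.0184
```

apply_moves(plan="0 0 0 0 0 0 1;0 0 0 0 0 0 1")

```text
time_s: 8.5
position: [0.5146, 0.1434, 0.0872]
tcp_rot: [-0.001, -0.419, 0.908, -0.0]
contact_force: [1.0, -0.5, -2.0]
width: 0.0185
```

```bash
python3 -c "
from h import *
to(.5148,.1442,.083,1.957)"
```

```text
t 8.5 pos [0.5146 0.1434 0.0872] xang -2.276 F [ 1.  -0.5 -2. ] w 0.0185 q [ 0.12  0.32 -0.28  0.98 -0.   -0.75]
shift [-0.0007  0.0004  0.0042] rot [-1.00e-03 -1.00e-03  2.05e+00]
```

apply_moves(plan="0 0 0.14 0 0 0 1;0 0 0.14 0 0 0 1;0 0 0.14 0 0 0 1;0 0 0.14 0 0 0 1;0 0 0 0 0 0 1")

```text
time_s: 9.0
position: [0.5144, 0.1438, 0.0872]
tcp_rot: [-0.001, -0.143, 0.99, 0.0]
contact_force: [0.1, -1.4, -1.5]
width: 0.0182
```

```bash
python3 -c "
from h import *
to(.5148,.1442,.087,1.957)
p=env.read_camera('side');save(p,'g2s')"
```

```text
t 9.0 pos [0.5144 0.1438 0.0872] xang -2.855 F [ 0.1 -1.4 -1.5] w 0.0182 q [ 0.12  0.32 -0.28  0.98  0.   -0.17]
shift [-0.0005  0.0002  0.0002] rot [-1.000e-03 -1.000e-03  1.471e+00]
```

View pics/g2s.png

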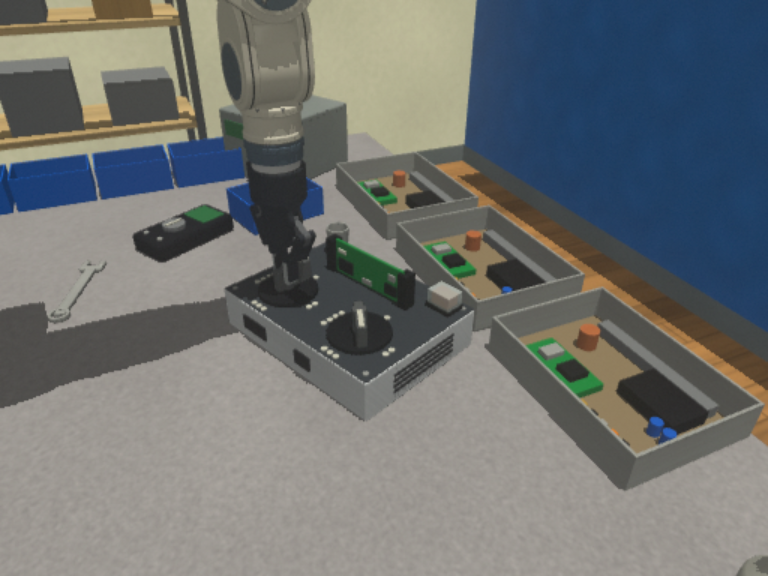

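The bar is turning with the gripper, so I'll finish the turn.

apply_moves(plan="0 0 0.145 0 0 0 1;0 0 0.145 0 0 0 1;0 0 0.145 0 0 0 1;0 0 0.145 0 0 0 1;0 0 0.145 0 0 0 1;0 0 0.145 0 0 0 1;0 0 0.145 0 0 0 1;0 0 0.145 0 0 0 1;0 0 0.145 0 0 0 1;0 0 0.145 0 0 0 1")

```text
time_s: 10.05
position: [0.5148, 0.1448, 0.0872]
tcp_rot: [-0.001, 0.55, 0.835, 0.001]
contact_force: [0.6, -0.1, -2.4]
width: 0.0181
```

apply_moves(plan="0 0 0 0 0 0 1;0 0 0 0 0 0 1")

```text
time_s: 10.25
position: [0.5149, 0.1448, 0.0872]
tcp_rot: [-0.001, 0.546, 0.838, 0.001]
contact_force: [1.2, -1.1, -1.3]
width: 0.0181
```

```bash
python3 -c "
from h import *
to(.5148,.1442,.087,1.957)
p=env.read_camera('side');save(p,'g3s')"
```

```text
t 10.25 pos [0.5149 0.1448 0.0872] xang 1.986 F [ 1.2 -1.1 -1.3] w 0.0181 q [ 0.12  0.32 -0.28  0.97  0.    1.27]
shift [-0.0005 -0.0003  0.0002] rot [ 0.    -0.002  0.029]
```

View pics/g3s.png

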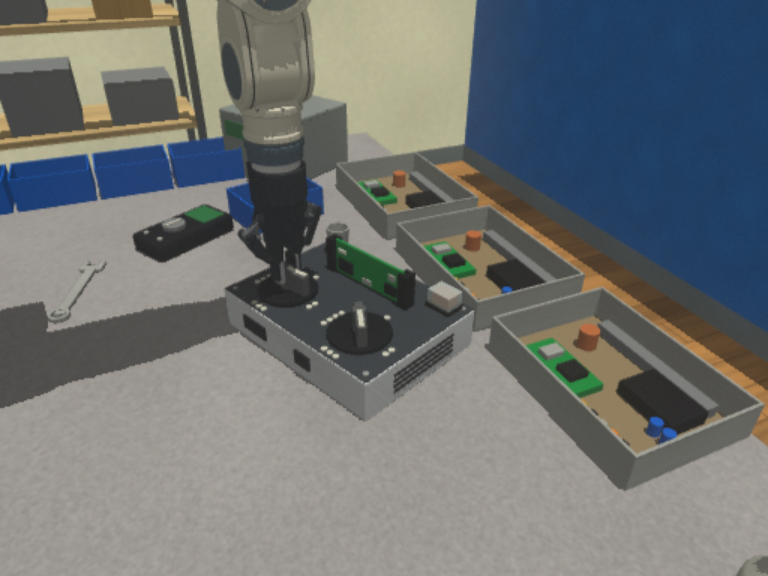

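The bar now points right, at (300,285) in the picture. I'll make the small remaining turn, release, and rise.

apply_moves(plan="0 0 0.03 0 0 0 1;0 0 0 0 0 0 1;0 0 0 0 0 0 -1;0 0 0 0 0 0 -1;0 0 0 0 0 0 -1;0 0 0 0 0 -0.03 -1;0 0 0 0 0 -0.045 -1;0 0 0 0 0 -0.045 -1")

```text
time_s: 11.1
position: [0.5118, 0.1443, 0.2051]
tcp_rot: [-0.005, 0.556, 0.831, -0.003]
contact_force: [1.0, -0.6, -0.7]
width: 0.0853
```

```bash
python3 -c "
from h import *
to(.5711,.0052,.2,-1.785+np.pi)
p=env.read_camera('side');save(p,'g4s')
for t in ('left_dial_pointer','left_dial_axis','right_dial_pointer','right_dial_axis'):
  for r in env.pinpoint(p,t)[:1]: print(t,np.round(atz(p,r['xy'],.107)*1000),round(r['score'],2))
W=cloud(p)
for n,a in (('L',(.5148,.1442)),('R',(.5711,.0052))):
        b=(p['depth']>0)&(W[...,2]>.103)&(W[...,2]<.111)&(np.hypot(W[...,0]-a[0],W[...,1]-a[1])<.055)
        B=W[b]; print(len(B)); m=B.mean(0); v=np.linalg.svd(B[:,:2]-m[:2])[2][0]; print(n,m*1000,np.arctan2(*v[::-1]),cv2.minAreaRect((B[:,:2]*1000).astype(np.float32)))
"
```

```text
t 11.1 pos [0.5118 0.1443 0.2051] xang 1.963 F [ 1.  -0.6 -0.7] w 0.0853 q [ 0.12  0.24 -0.06  1.27  0.    1.29]
shift [-0.1513  0.0017  0.0042] rot [-0.012 -0.002  0.606]
left_dial_pointer [526.  93. 107.] 0.62
left_dial_axis [596. 145. 107.] 0.65
right_dial_pointer [563. -27. 107.] 0.7
right_dial_axis [576.   8. 107.] 0.92
132
L [517.86563157 131.3522947  107.49424755] -1.1240486099215485 ((519.3079833984375, 133.35084533691406), (19.85413932800293, 58.71110916137695), 30.981653213500977)
151
R [566.17343681  -8.66645479 107.56489152] -1.8667635592850913 ((567.8782958984375, -7.4500579833984375), (57.2263069152832, 19.1839599609375), 77.52787017822266)
```

View pics/g4s.png

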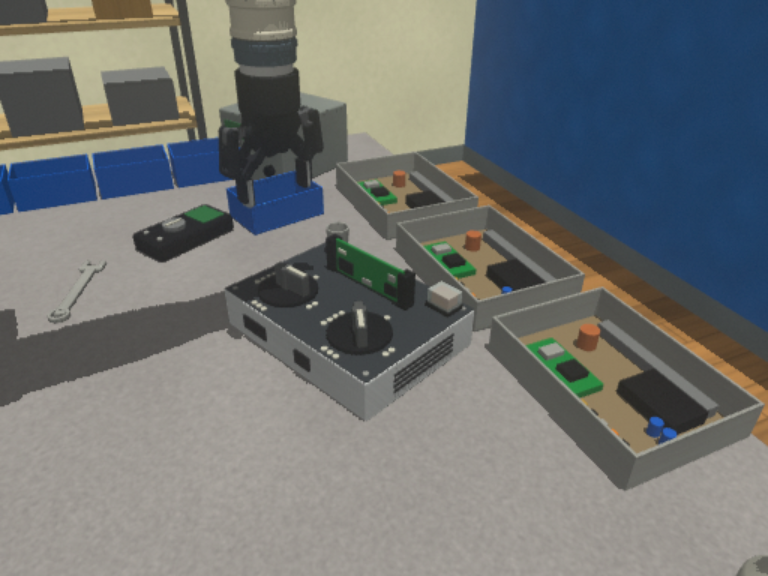

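apply_moves(plan="0 0 0 -0.038 0 0 -1;0 0 0 -0.038 0 0 -1;0 0 0 -0.038 0 0 -1;0 0 0 -0.037 0 0 -1;0 0 0.14 0 0 0 -1;0 0 0.14 0 0 0 -1;0 0 0.14 0 0 0 -1;0 0 0.14 0 0 0 -1;0 0 0.04 0 0 0 -1;0 0 0 0 0 0 -1")

```text
time_s: 12.35
position: [0.5651, -0.0004, 0.1847]
tcp_rot: [-0.014, 0.783, 0.622, -0.014]
contact_force: [-0.1, -0.1, 0.3]
width: 0.0853
```

```bash
cat >> h.py <<'E'
def bars(p,which="LR"):
    W=cloud(p)
    for n,a in (('L',(.5148,.1442)),('R',(.5711,.0052))):
        if n not in which: continue
        b=(p['depth']>0)&(W[...,2]>.100)&(W[...,2]<.112)&(np.hypot(W[...,0]-a[0],W[...,1]-a[1])<.055)
        B=W[b]
        if len(B)<30: print(n,"few"); continue
        m=B.mean(0); v=np.linalg.svd(B[:,:2]-m[:2])[2][0]; d=m[:2]-np.array(a)
        if v@d<0: v=-v
        print(n,len(B),"mean",np.round(m*1000,1),"pca dir",round(np.arctan2(v[1],v[0]),3),"axis->mean dir",round(np.arctan2(d[1],d[0]),3),"clockwise angle",round((.385-np.arctan2(v[1],v[0]))%(2*np.pi),3),cv2.minAreaRect((B[:,:2]*1000).astype(np.float32)))
E
python3 -c "
from h import *
to(.5711,.0052,.2,-1.785+np.pi)
p=env.read_camera('top');save(p,'g5')
bars(p,'L')
for t in ('left_dial_pointer','left_dial_axis'):
  for r in env.pinpoint(p,t)[:1]: print(t,np.round(atz(p,r['xy'],.107)*1000),round(r['score'],2))
"
```

```text
t 12.35 pos [ 5.651e-01 -4.000e-04  1.847e-01] xang 1.342 F [-0.1 -0.1  0.3] w 0.0853 q [-0.15  0.33  0.    1.28 -0.    1.65]
shift [ 0.0068  0.0039 -0.0155] rot [-0.04   0.004 -0.015]
L 236 mean [519.5 135.5 105.9] pca dir -1.111 axis->mean dir -1.078 clockwise angle 1.496 ((520.0941772460938, 135.39031982421875), (19.37250328063965, 59.119598388671875), 27.11703872680664)
left_dial_pointer [534. 109. 107.] 0.86
left_dial_axis [517. 142. 107.] 0.96
```

View pics/g5.png

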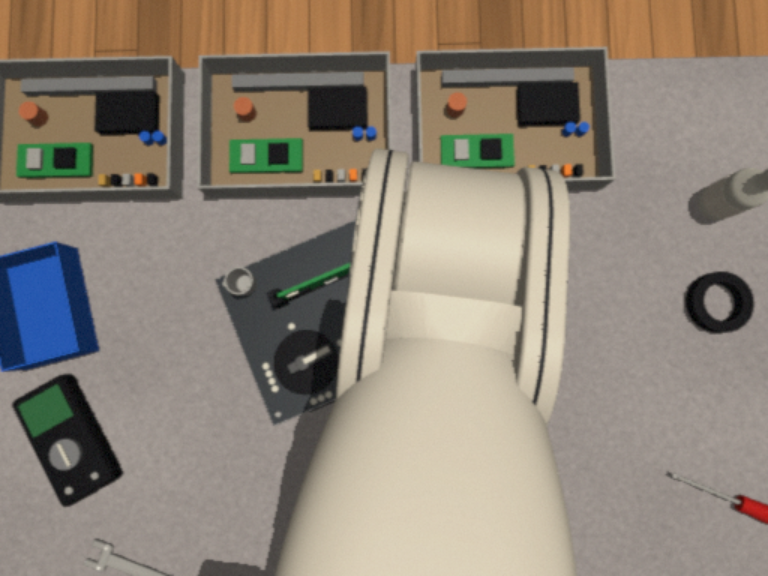

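apply_moves(plan="-0.04 0.004 -0.015 0.007 0.004 0 -1;0 0 0 0 0 0 -1")

```text
time_s: 12.7
position: [0.5709, 0.0056, 0.1845]
tcp_rot: [0.0, 0.777, 0.63, 0.0]
contact_force: [-0.8, 0.4, -0.5]
width: 0.0858
```

```bash
python3 -c "
from h import *
to(.5711,.0052,.087,-1.785+np.pi)"
```

```text
t 12.7 pos [0.5709 0.0056 0.1845] xang 1.362 F [-0.8  0.4 -0.5] w 0.0858 q [-0.14  0.31 -0.02  1.23  0.    1.64]
shift [-0.0004  0.0002  0.0975] rot [ 0.001 -0.     0.005]
```

apply_moves(plan="0 0 0 0 0 0.03 -0.2;0 0 0 0 0 0.03 -0.2;0 0 0 0 0 0.025 -0.2;0 0 0 0 0 0 -0.2")

```text
time_s: 13.1
position: [0.5709, 0.0053, 0.0981]
tcp_rot: [0.0, 0.776, 0.631, 0.0]
contact_force: [-0.6, -0.1, 0.5]
width: 0.0508
```

```bash
python3 -c "
from h import *
to(.5711,.0052,.087,-1.785+np.pi)"
```

```text
t 13.1 pos [0.5709 0.0053 0.0981] xang 1.365 F [-0.6 -0.1  0.5] w 0.0508 q [-0.14  0.36 -0.18  1.03 -0.    1.64]
shift [-0.0001  0.0002  0.0111] rot [0.001 0.    0.008]
```

apply_moves(plan="0 0 0.008 0 0 0.011 -0.2;0 0 0 0 0 0 0.2;0 0 0 0 0 0 0.6;0 0 0 0 0 0 1;0 0 0 0 0 0 1;0 0 0 0 0 0 1")

```text
time_s: 13.7
position: [0.5715, 0.005, 0.0888]
tcp_rot: [0.0, 0.779, 0.627, 0.0]
contact_force: [0.8, 0.4, -7.0]
width: 0.0182
```

```bash
python3 -c "
from h import *
to(.5711,.0052,.087,.335)"
```

```text
t 13.7 pos [0.5715 0.005  0.0888] xang 1.356 F [ 0.8  0.4 -7. ] w 0.0182 q [-0.14  0.37 -0.19  1.01 -0.    1.65]
shift [ 0.0001 -0.0004  0.0018] rot [ 1.000e-03 -0.000e+00  1.021e+00]
```

apply_moves(plan="0 0 0.14 0 0 0 1;0 0 0.14 0 0 0 1;0 0 0.14 0 0 0 1;0 0 0.14 0 0 0 1;0 0 0.14 0 0 0 1;0 0 0.14 0 0 0 1;0 0 0.14 0 0 0 1;0 0 0 0 0 0 1")

```text
time_s: 14.5
position: [0.5715, 0.005, 0.0888]
tcp_rot: [0.0, 0.986, 0.169, 0.0]
contact_force: [0.6, -0.9, -5.3]
width: 0.0183
```

```bash
python3 -c "
from h import *
to(.5711,.0052,.087,.335)
p=env.read_camera('side');save(p,'g6s')"
```

```text
t 14.5 pos [0.5715 0.005  0.0888] xang 0.34 F [ 0.6 -0.9 -5.3] w 0.0183 q [-0.14  0.37 -0.19  1.01 -0.    2.66]
shift [-0.0003 -0.0003  0.0018] rot [0.001 0.    0.005]
```

View pics/g6s.png

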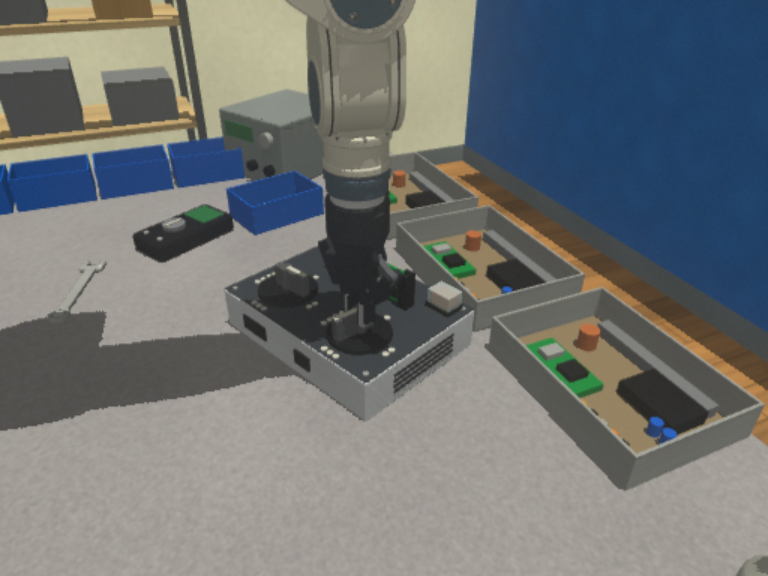

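apply_moves(plan="0 0 0 0 0 0 -1;0 0 0 0 0 0 -1;0 0 0 0 0 0 -1;0 0 0 0 0 -0.03 -1;0 0 0 0 0 -0.04 -1;0 0 0 0 0 -0.04 -1;0 0 0 0 0 0 -1")

```text
time_s: 15.25
position: [0.5722, 0.0049, 0.2048]
tcp_rot: [0.001, 0.984, 0.178, 0.002]
contact_force: [0.5, -0.1, -0.1]
width: 0.0853
```

```bash
python3 -c "
from h import *
to(.6282,.1092,.2,1.956)
p=env.read_camera('side');save(p,'g7s'); bars(p)"
```

```text
t 15.25 pos [0.5722 0.0049 0.2048] xang 0.358 F [ 0.5 -0.1 -0.1] w 0.0853 q [-0.14  0.3   0.02  1.28 -0.    2.65]
shift [ 0.089  -0.078   0.0049] rot [ 0.005 -0.    -1.598]
L 160 mean [517.6 130.9 106.4] pca dir -1.096 axis->mean dir -1.365 clockwise angle 1.481 ((519.2274780273438, 133.35751342773438), (18.5388126373291, 60.67723083496094), 28.762737274169922)
R 211 mean [559.7  -1.4 106.3] pca dir -2.902 axis->mean dir -2.614 clockwise angle 3.287 ((560.043701171875, 0.9463443756103516), (58.92062759399414, 20.733997344970703), 22.887727737426758)
```

View pics/g7s.png

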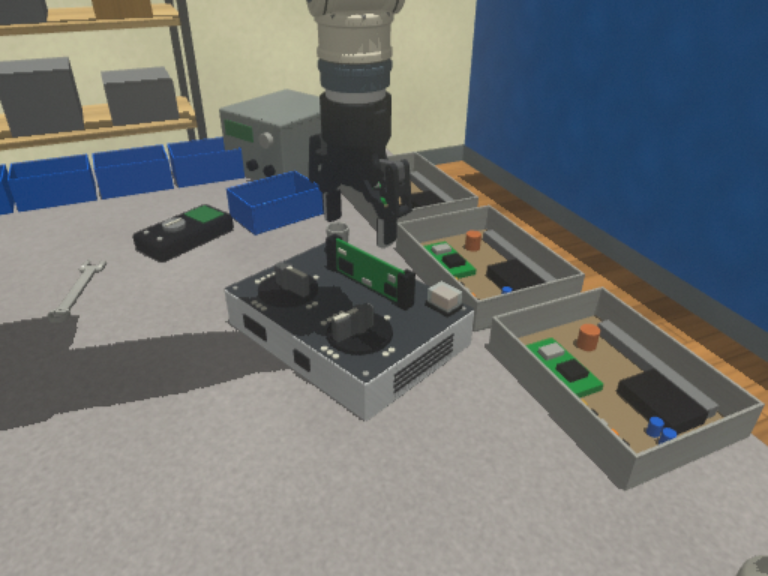

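Both bars look on code: right about 3.13–3.29 rad, left about 1.48 rad. Next is the board.

apply_moves(plan="0 0 0 0.03 -0.026 0 -1;0 0 0 0.03 -0.026 0 -1;0 0 -0.14 0.029 -0.026 0 -1;0 0 -0.145 0 0 0 -1;0 0 -0.145 0 0 0 -1;0 0 -0.145 0 0 0 -1;0 0 -0.145 0 0 0 -1;0 0 -0.145 0 0 0 -1;0 0 -0.145 0 0 0 -1;0 0 -0.145 0 0 0 -1")

```text
time_s: 16.3
position: [0.6272, 0.1137, 0.1917]
tcp_rot: [-0.002, 0.716, 0.698, -0.004]
contact_force: [-0.2, 0.6, 0.7]
width: 0.0855
```

apply_moves(plan="0 0 -0.145 0 0 0 -1;0 0 -0.145 0 0 0 -1;0 0 -0.12 0 0 0 -1;0 0 0 0 0 0 -1")

```text
time_s: 16.7
position: [0.6259, 0.1136, 0.1868]
tcp_rot: [-0.006, 0.55, 0.835, -0.005]
contact_force: [0.5, -0.8, -0.1]
width: 0.0854
```

```bash
python3 -c "
from h import *
to(.6282,.1092,.17,1.956)"
```

```text
t 16.7 pos [0.6259 0.1136 0.1868] xang 1.976 F [ 0.5 -0.8 -0.1] w 0.0854 q [ 0.05  0.43  0.17  1.32 -0.    1.21]
shift [-0.005   0.0006  0.0168] rot [-0.014 -0.004  0.02 ]
```

apply_moves(plan="-0.014 -0.004 0.02 -0.005 0.001 0.015 -0.2;0 0 0 0 0 0.03 -0.2;0 0 0 0 0 0 -0.2")

```text
time_s: 17.0
position: [0.6282, 0.1093, 0.139]
tcp_rot: [-0.0, 0.563, 0.827, -0.0]
contact_force: [-0.6, -0.2, -0.5]
width: 0.0514
```

```bash
python3 -c "
from h import *
to(.6282,.1092,.09,1.956)
p=env.read_camera('side');save(p,'g8s');p=env.read_camera('top');bars(p)"
```

```text
t 17.0 pos [0.6282 0.1093 0.139 ] xang 1.946 F [-0.6 -0.2 -0.5] w 0.0514 q [ 0.04  0.44  0.07  1.19 -0.    1.24]
shift [-0.0001 -0.      0.049 ] rot [-0.001 -0.    -0.01 ]
L few
R 229 mean [561.8   3.  106. ] pca dir -2.898 axis->mean dir -2.912 clockwise angle 3.283 ((561.6276245117188, 3.782054901123047), (59.71502685546875, 18.77853775024414), 10.627058982849121)
```

View pics/g8s.png

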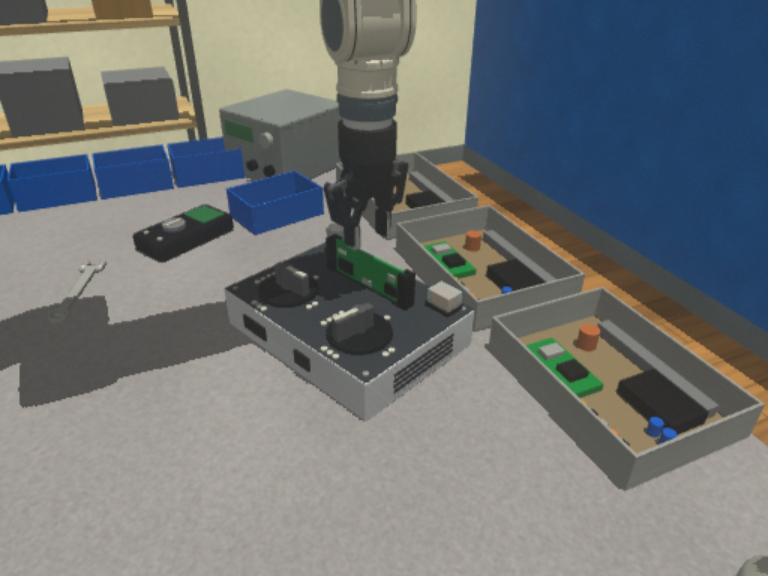

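```bash
python3 - <<'E'
from h import *
p=env.read_camera('top')
# rectify onto plane z=.107 in the fixture frame, around right dial
yaw=.385; c=np.array([.5711,.0052]); q=rot(p["orientation"]).inv(); e=np.array(p["eye"])
def proj(X):
    k=q.apply(X-e); return np.array([p["fx"]*k[:,0]/k[:,2]+p["cx"],p["fy"]*k[:,1]/k[:,2]+p["cy"]]).T
def rect(z):
    i,j=np.mgrid[-70:70:.25,-70:70:.25]/1000  # rows down = -x, cols right = -y
    x,y=-i,-j
    X=np.stack([c[0]+np.cos(yaw)*x-np.sin(yaw)*y,c[1]+np.sin(yaw)*x+np.cos(yaw)*y,np.full_like(x,z)],-1).reshape(-1,3)
    m=proj(X).reshape(i.shape+(2,)).astype(np.float32)
    return cv2.remap(p["color"],m[...,0],m[...,1],cv2.INTER_CUBIC)
a=rect(.107); w=(a.min(-1)>150)
n,l,st,ce=cv2.connectedComponentsWithStats(w.astype(np.uint8))
for k in range(1,n):
    if st[k,4]>150:
        pts=np.argwhere(l==k)*.25-70; m=pts.mean(0); v=np.linalg.svd(pts-m,full_matrices=False)[2][0]
        print("fx,fy of blob",-m.round(1),st[k,4]/16,"dir",v.round(3))
cv2.imwrite("pics/rect.png",np.hstack([a,rect(.065)])[:,:,::-1][::1,::1][:, :][:560,:1120][::1,::1] if False else cv2.resize(np.hstack([a,rect(.065)])[:,:,::-1],(800,400)))
E
```

```text
fx,fy of blob [49.9  2.5] 39.25 dir [ 0.829 -0.559]
fx,fy of blob [15.4 52.9] 43.4375 dir [-0.  1.]
fx,fy of blob [ 4.8 52.9] 42.1875 dir [0.46  0.888]
fx,fy of blob [  4.8 -47.8] 45.75 dir [-0.44  -0.898]
fx,fy of blob [-5.5 52.9] 44.3125 dir [ 0.716 -0.698]
fx,fy of blob [-19.8   3.4] 222.125 dir [ 0.991 -0.137]
fx,fy of blob [ -5.8 -47.6] 45.25 dir [0.071 0.997]
fx,fy of blob [-15.9  52.9] 41.5625 dir [-0.08   0.997]
fx,fy of blob [-47.4 -55.9] 11.4375 dir [ 0.999 -0.037]
fx,fy of blob [-50.6  13. ] 46.3125 dir [0.16  0.987]
fx,fy of blob [-50.6   2.5] 45.25 dir [0.243 0.97 ]
fx,fy of blob [-50.8  -7.8] 43.9375 dir [0.462 0.887]
```

View pics/rect.png

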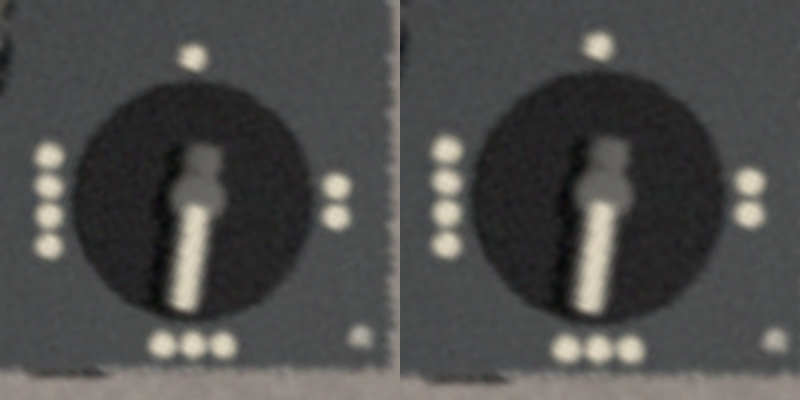

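Rectified onto the bar plane, the right pointer line sits 0.137 rad past the three-dot mark, within the 0.26 tolerance. I'll go down on the board.

apply_moves(plan="0 0 0 0 0 0.025 -0.2;0 0 0 0 0 0.022 -0.2;0 0 0 0 0 0 -0.2;0 0 0 0 0 0 0.3;0 0 0 0 0 0 0.7;0 0 0 0 0 0 1;0 0 0 0 0 0 1;0 0 0 0 0 0 1")

```text
time_s: 17.95
position: [0.6291, 0.1076, 0.1055]
tcp_rot: [0.004, 0.563, 0.826, -0.0]
contact_force: [5.3, 2.0, -7.6]
width: 0.004
```

```bash
python3 -c "
from h import *
to(.6282,.1092,.14,1.956)
p=env.read_camera('side');save(p,'g9s')"
```

```text
t 17.95 pos [0.6291 0.1076 0.1055] xang 1.944 F [ 5.3  2.  -7.6] w 0.004 q [ 0.04  0.46  0.    1.11 -0.01  1.24]
shift [ 0.0016 -0.0001 -0.0345] rot [ 0.004  0.007 -0.012]
```

View pics/g9s.png

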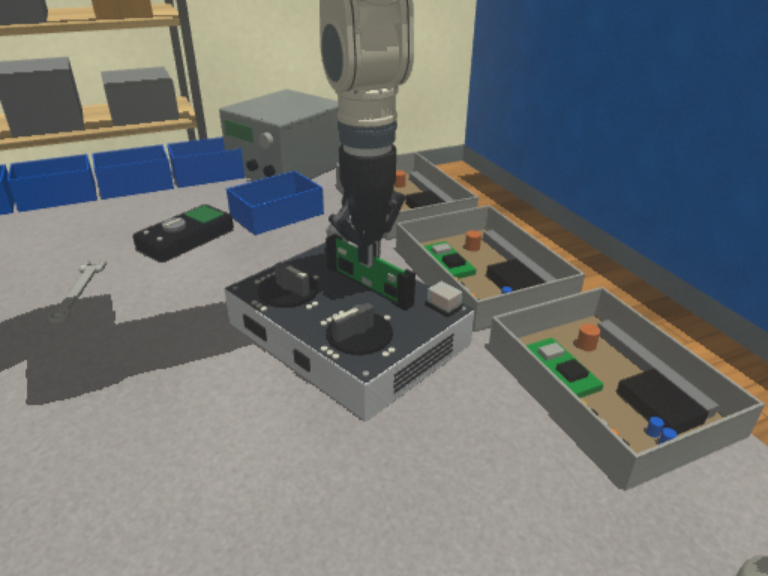

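The jaws hold the top 15 mm of the board. I'll firm the grip and lift in steps.

apply_moves(plan="0 0 0 0 0 0 1;0 0 0 0 0 -0.01 1;0 0 0 0 0 -0.01 1;0 0 0 0 0 0 1", grip_force=60)

```text
time_s: 18.4
position: [0.6293, 0.1077, 0.1276]
tcp_rot: [0.004, 0.563, 0.826, -0.0]
contact_force: [-4.2, -1.7, 2.6]
width: 0.0028
```

```bash
python3 -c "
from h import *
to(.6282,.1092,.14,1.956)
p=env.read_camera('side');save(p,'g10s');r=env.pinpoint(p,'board_top');print(r[:1])"
```

```text
t 18.4 pos [0.6293 0.1077 0.1276] xang 1.945 F [-4.2 -1.7  2.6] w 0.0028 q [ 0.04  0.45  0.04  1.16 -0.01  1.24]
shift [ 0.0017 -0.0004 -0.0124] rot [ 0.004  0.007 -0.011]
[{'xy': [244.9, 160.2], 'score': 0.74}]
```

View pics/g10s.png

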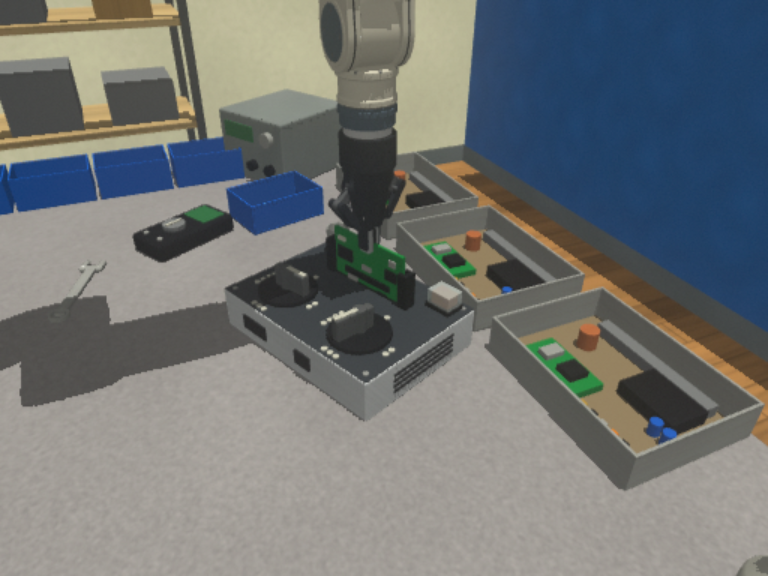

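The board is rising with the gripper. I'll continue in smaller steps.

apply_moves(plan="0 0 0 0 0 -0.007 1;0 0 0 0 0 -0.007 1;0 0 0 0 0 -0.007 1;0 0 0 0 0 0 1")

```text
time_s: 18.9
position: [0.6293, 0.1077, 0.1494]
tcp_rot: [0.004, 0.563, 0.826, -0.0]
contact_force: [-4.3, -1.6, 3.1]
width: 0.0033
```

```bash
cat >>h.py <<'E'
def bz(p):
    W=cloud(p); c=p["color"].astype(int)
    g=(np.hypot(W[...,0]-.628,W[...,1]-.109)<.09)&(W[...,2]>.08)&(c[...,1]>c[...,0]*1.4)&(c[...,1]>c[...,2]*1.3)&(p["depth"]>0)
    print("board top z",np.round(np.percentile(W[g][:,2],[95,98,99.5]),4))
E
python3 -c "
from h import *
to(.6282,.1092,.16,1.956)
p=env.read_camera('side');save(p,'g11s');bz(p)"
```

```text
t 18.9 pos [0.6293 0.1077 0.1494] xang 1.945 F [-4.3 -1.6  3.1] w 0.0033 q [ 0.04  0.44  0.08  1.21 -0.01  1.24]
shift [ 0.0017 -0.0004 -0.0106] rot [ 0.004  0.008 -0.011]
board top z [0.1646 0.1654 0.1664]
```

apply_moves(plan="0 0 0 0 0 -0.004 1;0 0 0 0 0 -0.003 1;0 0 0 0 0 0 1")

```text
time_s: 19.25
position: [0.6292, 0.1077, 0.155]
tcp_rot: [0.004, 0.563, 0.826, -0.001]
contact_force: [0.1, -1.7, -2.1]
width: 0.0032
```

```bash
python3 -c "
from h import *
to(.6282,.1092,.16,1.956)
p=env.read_camera('side');save(p,'g12s');bz(p);bars(p)"
```

```text
t 19.25 pos [0.6292 0.1077 0.155 ] xang 1.945 F [ 0.1 -1.7 -2.1] w 0.0032 q [ 0.04  0.43  0.09  1.22 -0.01  1.24]
shift [ 0.0018 -0.0003 -0.005 ] rot [ 0.003  0.007 -0.011]
board top z [0.1696 0.171  0.1718]
L 159 mean [517.7 130.4 106.6] pca dir -1.102 axis->mean dir -1.361 clockwise angle 1.487 ((518.5083618164062, 133.3675537109375), (19.644561767578125, 60.71869659423828), 22.15258026123047)
R 208 mean [559.   -1.6 106.5] pca dir -2.909 axis->mean dir -2.631 clockwise angle 3.294 ((560.7958984375, 0.44387054443359375), (58.04636001586914, 18.656259536743164), 19.329463958740234)
```

View pics/g12s.png

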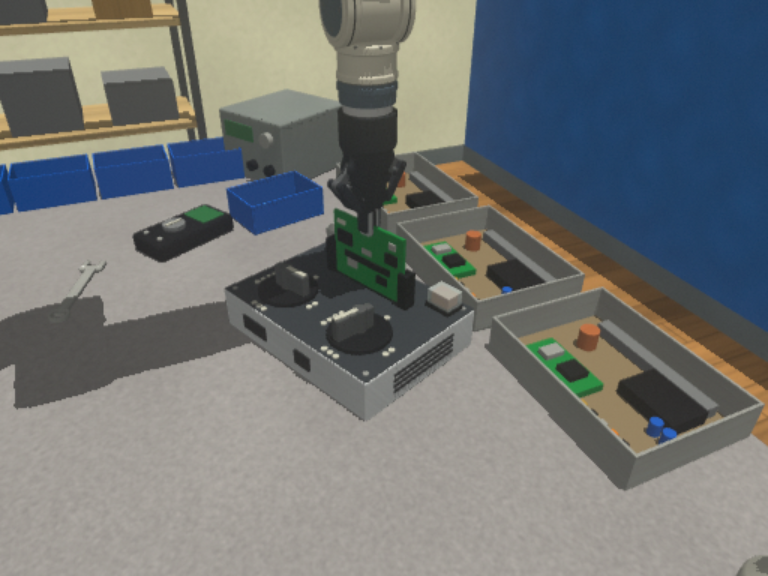

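The board is at its stop, with its top at about 0.170 m. I'll release and rise.

apply_moves(plan="0 0 0 0 0 0 0;0 0 0 0 0 0 0;0 0 0 0 0 0 -0.2;0 0 0 0 0 0 -0.2;0 0 0 0 0 -0.03 -0.2;0 0 0 0 0 -0.04 -0.2;0 0 0 0 0 0 -0.2;0 0 0 0 0 0 -0.2")

```text
time_s: 20.1
position: [0.6293, 0.1088, 0.2303]
tcp_rot: [0.005, 0.564, 0.826, 0.001]
contact_force: [-0.6, -1.4, -0.5]
width: 0.0508
```

```bash
python3 -c "
from h import *
to(.6282,.1092,.16,1.956)
p=env.read_camera('side');save(p,'g13s');bz(p);bars(p)
for t in ('cup','relay'):
  for r in env.pinpoint(p,t)[:1]: print(t,r['xy'],atz(p,r['xy'],.065).round(3))"
```

```text
t 20.1 pos [0.6293 0.1088 0.2303] xang 1.944 F [-0.6 -1.4 -0.5] w 0.0508 q [ 0.04  0.41  0.24  1.39 -0.    1.24]
shift [ 0.0013 -0.0014  0.0703] rot [ 0.008  0.007 -0.012]
board top z [0.1699 0.1709 0.1715]
L 163 mean [517.7 130.7 106.3] pca dir -1.102 axis->mean dir -1.362 clockwise angle 1.487 ((518.2552490234375, 133.4915771484375), (19.897071838378906, 61.44950866699219), 23.530126571655273)
R 210 mean [559.5  -1.5 106.4] pca dir -2.904 axis->mean dir -2.621 clockwise angle 3.289 ((560.7122192382812, 0.41613006591796875), (59.526763916015625, 21.04859161376953), 21.535816192626953)
cup [200.4, 188.0] [0.539 0.16  0.065]
relay [296.3, 205.3] [0.705 0.013 0.065]
```

View pics/g13s.png

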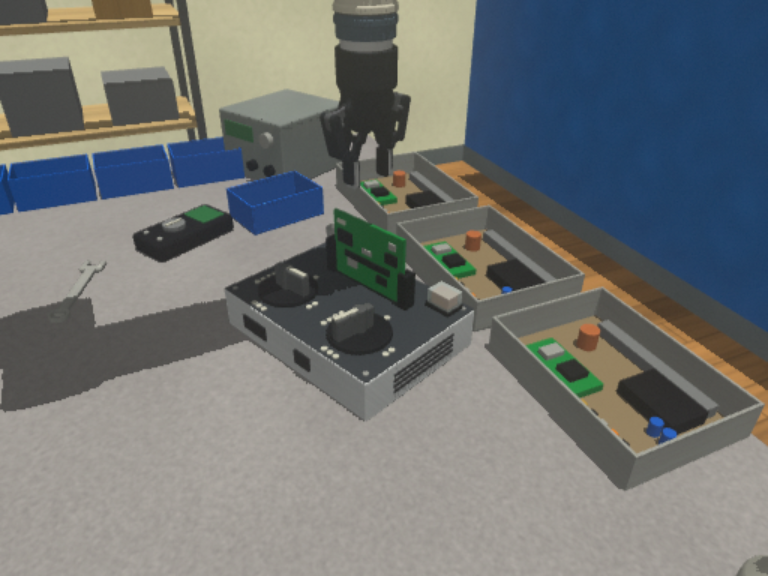

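The board stands free at its stop, the dials are unchanged, and the gripper is clear. The cup is hidden behind the board in this view; its reported position lies near the left dial, so that detection is false. I'm handing in.

```bash
python3 -c "
from h import *
print(env.close_job())"
```

```text
the job is handed in; nothing more can be done
None
```

I turned the left dial to two dots and the right dial to three. Then I slid the board up to its stop, let go, moved the gripper clear and handed the job in at about 20 s.

**Last checks**
- **Left dial:** it measured about 1.49 rad against the allowed 1.31–1.83.
- **Right dial:** it measured about 3.28 rad against the allowed 2.88–3.40. That is inside, but roughly 0.14 rad past its mark.
- **Board:** its top edge measured about 170 mm above the table after release, which is about 50 mm up.
- **Robot:** the gripper was well above the board and the force reading was near zero.

**What went wrong or stayed uncertain**
- **Grips riding up:** the first pinch on the left dial and the grip on the board each rode up about 10–15 mm while closing. I redid the dial pinch. The board lifted fine from the higher grip.
- **Side-camera dial angles:** from the side camera, different ways of measuring the bars gave dial angles up to about 0.3 rad apart. I relied on the top camera, but it did not see the dials again after the board was raised.
- **Cup not confirmed:** in the last view the cup was hidden behind the board, and the network gave a false position for it near the left dial. I never moved the gripper down near the cup.
- **Relay:** it looked unmoved in the last view, about 8 mm from its first measured position, which is within the network's error.

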